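# Snug down the lid of the wide bean canister

## Task

The lid of the wide, low coffee-bean canister is only loosely on. Turn it clockwise by its grip bar until it comes up snug, with the bar in line with the two ribs on the canister's rim, without forcing it on past that, and let go. The tall, narrow canister is already shut: leave that one alone.

Things in the scene. Friction and masses are not known exactly. Their poses are not given: they have to be found in the camera images.
- wide_grip (a point): Grip bar on the black lid (112 mm across) of the wide, low steel canister: an upright wooden bar 108 mm long, 16 mm thick, 38 mm tall. The point lies on the lid's vertical turning axis, 22 mm above the lid's flat top and 16 mm below the bar's top; 150 mm above the counter. x runs along the bar, y across its thickness, z up; it turns with the lid, which does not sink noticeably.
- wide_lid (a joint): How far the wide canister's lid is turned (rad, clockwise) beyond gasket contact. Stays 0 while the thread runs free (0.14 N m) and starts to grow when the bar is 0.3 short of the ribs; torque then is 0.24 N m and rises by 0.7 N m per rad. Snug is 0.3 (0.45 N m), bar in line with the ribs; past 0.6 is overtightened. Let go, it stays, or eases back to about 0.33 from beyond.
- wide: The wide, low canister: steel, 120 mm across, on a 160 mm round wooden foot fixed to the counter. Origin at the centre of its underside, z up. Its two upright ribs, 12 mm wide, stand on its +x and -x sides at the rim, just outside the lid and below the lid's top (128 mm). At the start the bar is 0.95 to 1.25 rad short of the ribs; turning clockwise from above closes that gap.
- tall: The tall, narrow canister with the same kind of lid, fixed to the counter: steel, 80 mm across on a 120 mm round wooden foot, bar top 236 mm above the counter. Origin at the centre of its underside, z up. It stands 0.2 m or more from the wide one, centre to centre.

How it is judged:
By the outcome, as a careful person would: the job done as asked, in the order asked, and still so for the second after the job is handed in, with the robot touching nothing.
It also fails if it takes over 35 s, if anything falls off the work surface, if the arm or the gripper's body presses on something with over 40 N, if the wrist force passes 120 N, or if a joint passes its speed limit or range.

## Robot

A 7-joint arm with a two-finger parallel gripper is mounted at the origin on the work surface. World frame = base frame: x ahead of the robot, y to its left, z up, the work surface at z = 0. Lengths are in mm, angles in rad, forces in N, time in s.
With the tool pointing down it reaches from about 400 to 850 mm from the base axis. Payload 6.9 kg.
Tool frame: the origin (TCP) lies between the finger pads; the fingertips stand arm.tip_extent ahead of it and the grasp point (between the pads) lies 5 mm behind it (arm.tip_extent is the distance from the TCP to the fingertips, in mm); z points along the fingers, y is the direction in which the jaws open and shut (so a half turn about z gives the same grasp; the last joint's range is limited). The gripper opens to 85 mm and grips with 20 to 120 N. Pads are 22 mm wide; open, the fingers measure 114 mm over their backs; the gripper's body (76 mm by 85 mm) begins 54 mm behind the grasp point. The pads swing forward as they close: fully open they stand 13 mm farther back than shut.
Start: joints at [1.244, 0.507, -0.238, 1.5, 0.126, 1.149, -0.155], TCP at [261.537, -567.636, 245.275] pointing down, gripper open.
Joint ranges: [-3.08, 3.08], [-0.24, 2.05], [-1.43, 1.35], [0, 2.5], [-1.52, 4.66], [0.17, 1.96], [-2.89, 2.89]. Speed limits (rad/s): [2.39, 2.39, 3.14, 3.14, 3.14, 3.14, 3.14].

## Interface

Orientations are given as a 3x3 rotation matrix whose columns are the frame's x, y, z axes.
In Python, from rig import arm gives the robot as it stands.
- The arm moves only by the shell command python3 -m inch 'ROWS'. ROWS is a JSON object of lists of equal length, an entry for each row: "dp": the shift along the tool's x, y, z in m, a list of three; "dr": the turn, a rotation vector about the tool's x, y, z in rad, a list of three; "gripper": the gripper command: -1 is fully open, 1 is shut, values between are in proportion. In form: {"dp": [[tx, ty, tz], ...], "dr": [[rx, ry, rz], ...], "gripper": [gripper, ...]}. A call has 1 to 5 rows; each row shifts and turns the commanded pose from where the row before left it, along the tool's axes as they then stand; what a row does not reach is not made up. A row lasts 1/12 s, in which the tool goes at most 41.7 mm and 7.16 degrees, less where a joint would pass 70% of its speed; a pose out of reach is approached as far as the arm can. A call with a gripper value outside its range is refused whole. The fingers move at their own pace and stop on an object; the grip force is fixed at half the most. Time passes only in rows, so rows that do not move let the fingers close. It gives the time, the measured TCP pose, the force and the opening at its end, in the units of the state.
- arm.sense(): the state, without advancing time (a new reading comes with each control period).
- arm.read_camera(name): name is "side" or "top"; returns (picture, depth): 384x512x3 uint8, red, green, blue; 384x512 float32, mm along the optical axis (not along the pixel's ray), 0 where there is no reading.
- arm.camera_model(name): a dict with "fx", "fy", "cx", "cy" (pixels), "distortion" ([k1, k2, p1, p2, k3] as OpenCV has them; the pictures are not rectified), "world_from_camera" (4x4, takes a point from camera to world coordinates). Camera axes: x right, y down, z forward; pixel columns grow to the right and rows downward; lengths in mm; the calibration is good to about 2 mm. A picture is of the moment at which its call begins. camera_model takes no time and is no camera call.
- arm.hand_in(): hands the job in, once; it reports no verdict.
The state is a dict: "t": time; "joints": joint angles; "dq": joint speeds; "tau": joint torques, N m; "ee_pos": TCP position; "tool_rot": TCP orientation; "wrist_force": force on the tool from outside, world axes, zero at the start; "ft_torque": the same for the moment, N m; "grip_width": finger opening in mm.
Only numpy, scipy, OpenCV 4.12 (cv2) and the standard library are available. Lean on these libraries where they do the work, as an engineer would, in place of code of your own. Each camera call takes 0.05 s, during which the arm holds its last target.

## Working session

There is one attempt and no reset: what is moved stays moved. The work goes in short steps, Python scripts to look and compute and a shell command to move; the robot and the scene stay as the last step left them, time stands still between calls to the robot, and variables do not carry over. Pictures are saved under pics/ and viewed, and the job is handed in when it is done.

```bash
ls; mkdir -p pics
python3 - <<'E'
from rig import arm
import cv2,numpy as np
s=arm.sense();print({k:np.round(v,3).tolist() for k,v in s.items()},arm.tip_extent)
for n in("side","top"):
    p,d=arm.read_camera(n);cv2.imwrite(f"pics/{n}0.png",p[:,:,::-1]);np.save(f"pics/{n}0.npy",d);np.save(f"pics/{n}0c.npy",p)
    print(n,arm.camera_model(n))
E
```

```text
pics
{'t': 0.0, 'joints': [1.245, 0.508, -0.238, 1.501, 0.126, 1.149, -0.155], 'dq': [-0.0, -0.0, 0.001, 0.001, -0.001, -0.0, -0.001], 'tau': [-0.001, -62.06, -2.187, -24.966, 0.013, 0.012, 0.0], 'ee_pos': [261.27, -567.242, 244.413], 'tool_rot': [[0.908, 0.418, -0.001], [0.418, -0.908, 0.002], [-0.0, -0.002, -1.0]], 'wrist_force': [-0.005, 0.503, -0.235], 'ft_torque': [-0.011, 0.048, 0.02], 'grip_width': 85.728} 14.0
side {'fx': 379.4762259280461, 'fy': 379.4762259280461, 'cx': 256.12337173659955, 'cy': 196.35879282385625, 'distortion': array([-0.11646964,  0.        ,  0.        ,  0.        ,  0.        ]), 'world_from_camera': array([[ 7.60934577e-01, -3.76594144e-01,  5.28351606e-01,
         1.25030100e+02],
       [-6.48814477e-01, -4.47028701e-01,  6.15796326e-01,
        -4.87664320e+02],
       [ 4.28304161e-03, -8.11382888e-01, -5.84499328e-01,
         5.76587214e+02],
       [ 0.00000000e+00,  0.00000000e+00,  0.00000000e+00,
         1.00000000e+00]])}
top {'fx': 405.1930800903473, 'fy': 405.1930800903473, 'cx': 256.72835817665515, 'cy': 192.988740047833, 'distortion': array([-0.03810892,  0.        ,  0.        ,  0.        ,  0.        ]), 'world_from_camera': array([[-9.85206022e-03, -9.95628791e-01,  9.28775930e-02,
         4.72314379e+02],
       [-9.99868293e-01,  8.61069346e-03, -1.37569060e-02,
         1.22491337e+01],
       [ 1.28970312e-02, -9.30008943e-02, -9.95582493e-01,
         9.98783637e+02],
       [ 0.00000000e+00,  0.00000000e+00,  0.00000000e+00,
         1.00000000e+00]])}
```

View pics/side0.png

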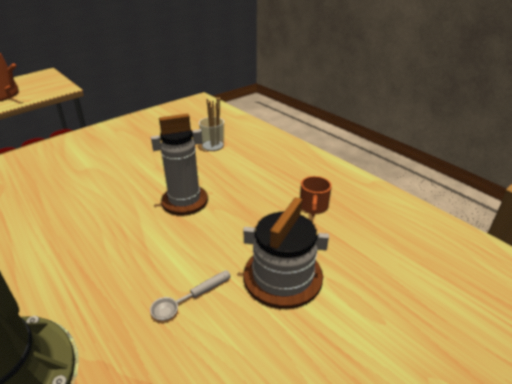

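View pics/top0.png

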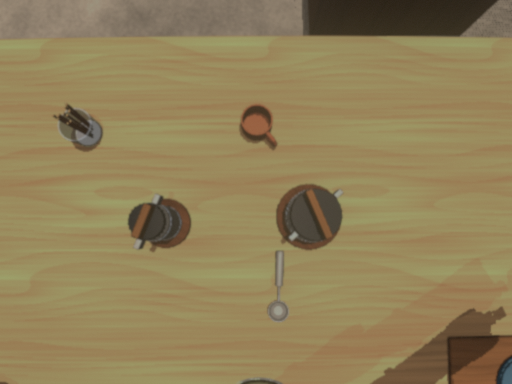

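The wide canister is at about (313,215) in the top view. Its bar runs from (308,190) to (328,237), and the ribs are at (338,193) and (293,237). The tall canister is at (150,222).

```bash
cat > h.py <<'E'
from rig import arm
import cv2,numpy as np
def cast(name,uv,z):
    m=arm.camera_model(name);K=np.array([[m['fx'],0,m['cx']],[0,m['fy'],m['cy']],[0,0,1]])
    n=cv2.undistortPoints(np.array(uv,float).reshape(-1,1,2),K,np.array(m['distortion'])).reshape(-1,2)
    T=m['world_from_camera'];r=np.c_[n,np.ones(len(n))]@T[:3,:3].T;o=T[:3,3]
    return o+r*((z-o[2])/r[:,2])[:,None]
E
python3 - <<'E'
from h import *
p=np.load('pics/top0c.npy');d=np.load('pics/top0.npy')
c=p[165:265,260:365]
a=cv2.resize(c[:,:,::-1],None,fx=5,fy=5,interpolation=cv2.INTER_NEAREST)
cv2.imwrite('pics/crop.png',a)
for q in [(308,192),(318,214),(328,235),(338,193),(293,237),(310,235),(325,195),(313,205),(150,222),(140,220)]: print(q,p[q[1],q[0]],d[q[1],q[0]])
E
```

```text
(308, 192) [134  93  60] 839.2877
(318, 214) [131  91  58] 833.92474
(328, 235) [128  90  57] 829.2989
(338, 193) [155 157 142] 882.30005
(293, 237) [154 155 141] 871.6957
(310, 235) [76 71 59] 865.64655
(325, 195) [76 70 58] 875.27454
(313, 205) [131  90  58] 832.70325
(150, 222) [65 58 49] 795.66003
(140, 220) [125  86  56] 759.4744
```

View pics/crop.png

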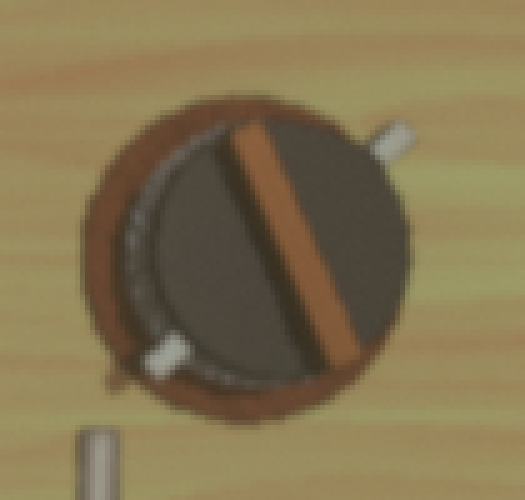

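```bash
cat >> h.py <<'E'
def measure(p,d,dbg=True):
    r=p.astype(int);R,G,B=r[:,:,0],r[:,:,1],r[:,:,2]
    m=np.zeros(R.shape,bool);m[180:250,270:350]=1
    yy,xx=np.mgrid[:R.shape[0],:R.shape[1]]
    P=cast('top',np.c_[xx.ravel(),yy.ravel()],0.) 
    mod=arm.camera_model('top')
    # height from depth
    T=mod['world_from_camera'];o=T[:3,3]
    zc=(P-o)@T[:3,2]; H=(o+(P-o)*(d.ravel()/zc)[:,None])[:,2].reshape(R.shape)
    out={}
    def pca(q):
        c=q.mean(0);u,s,v=np.linalg.svd(q-c,full_matrices=False);return c,v[0]
    bar=(m&(R-B>45)&(H>143)).astype(np.uint8)
    k,l,st,ce=cv2.connectedComponentsWithStats(bar);i=1+st[1:,4].argmax()
    yx=np.argwhere(l==i)[:,::-1];q=cast('top',yx,166.)[:,:2]
    (c,wh,a)=cv2.minAreaRect(q.astype(np.float32));out['bar_rect']=(c,wh,a)
    c,v=pca(q);out['bar']=(c,np.arctan2(v[1],v[0])%np.pi)
    rib=(m&(R-B<25)&(R>125)).astype(np.uint8)
    k,l,st,ce=cv2.connectedComponentsWithStats(rib)
    ids=[i for i in range(1,k) if st[i,4]>15];out['ribs']=[(st[i,:5].tolist(),ce[i].round(1).tolist(),round(float(np.median(H[l==i])),1)) for i in ids]
    lid=(m&(R<100)&(R-B<30)&(H>115)).astype(np.uint8)|bar
    cn,_=cv2.findContours(lid,cv2.RETR_EXTERNAL,cv2.CHAIN_APPROX_NONE);cn=max(cn,key=cv2.contourArea)[:,0]
    out['lid']=cv2.minEnclosingCircle(cast('top',cn,128.)[:,:2].astype(np.float32))
    return out,H
E
python3 - <<'E'
from h import *
p=np.load('pics/top0c.npy');d=np.load('pics/top0.npy')
o,H=measure(p,d)
for k,v in o.items(): print(k,v)
E
```

```text
bar_rect ((507.2878112792969, -126.45475769042969), (106.95690155029297, 14.890214920043945), 22.51563262939453)
bar (array([ 506.78918725, -126.66006758]), np.float64(0.3922298985634378))
ribs [([335, 190, 7, 7, 34], [338.0, 192.9], 123.7), ([289, 232, 8, 8, 37], [293.0, 235.8], 123.1)]
lid ((507.3565979003906, -125.82520294189453), 57.8455810546875)
```

Run:
```python
from h import *
q=cast('top',[(338,192.9),(293,235.8)],123.5);print(q,q.mean(0));v=q[0]-q[1];print(np.arctan2(v[1],v[0]),np.hypot(*v[:2]))
p,d=np.load('pics/side0c.npy'),np.load('pics/side0.npy')
cv2.imwrite('pics/sidecrop.png',cv2.resize(p[185:305,230:340,::-1],None,fx=5,fy=5,interpolation=cv2.INTER_NEAREST))
```

```text
[[ 552.63200207 -176.93075223  123.5       ]
 [ 460.74286916  -77.014625    123.5       ]] [ 506.68743561 -126.97268862  123.5       ]
-0.8272234661955106 135.74551642017875
```

View pics/sidecrop.png

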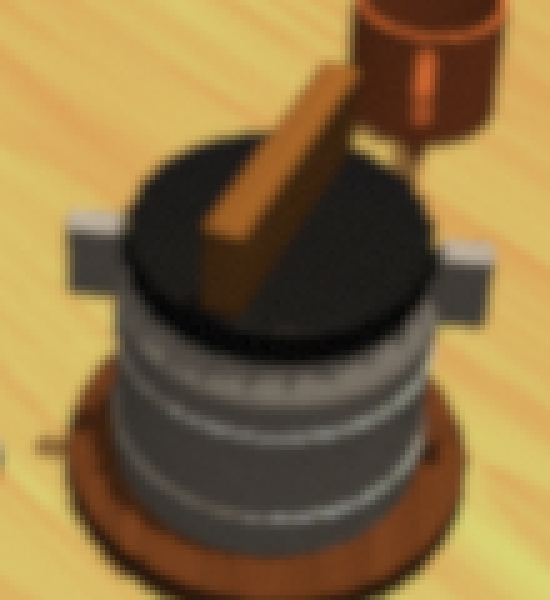

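```bash
for i in 1 2; do :; done; python3 -m inch '{"dp":[[0.020,-0.0148,0],[0.020,-0.0148,0],[0.020,-0.0148,0],[0.020,-0.0148,0],[0.020,-0.0148,0]],"dr":[[0,0,0],[0,0,0],[0,0,0],[0,0,0],[0,0,0]],"gripper":[-1,-1,-1,-1,-1]}'
python3 -m inch '{"dp":[[0.020,-0.0148,0],[0.020,-0.0148,0],[0.020,-0.0148,0],[0.020,-0.0148,0],[0.020,-0.0148,0]],"dr":[[0,0,0],[0,0,0],[0,0,0],[0,0,0],[0,0,0]],"gripper":[-1,-1,-1,-1,-1]}'
```

```text
t: 0.52
ee_pos: [321.6, -457.3, 244.9]
tool_rot: [[0.908, 0.418, -0.0], [0.418, -0.908, 0.001], [-0.0, -0.001, -1.0]]
wrist_force: [0.1, 0.1, -1.0]
grip_width: 85.2
t: 0.93
ee_pos: [381.5, -348.3, 245.0]
tool_rot: [[0.908, 0.418, -0.001], [0.418, -0.908, 0.0], [-0.0, -0.001, -1.0]]
wrist_force: [0.7, -0.3, 0.3]
grip_width: 85.2
```

```bash
python3 -m inch '{"dp":[[0.020,-0.0148,0],[0.020,-0.0148,0],[0.020,-0.0148,0],[0.020,-0.0148,0],[0.020,-0.0148,0]],"dr":[[0,0,0],[0,0,0],[0,0,0],[0,0,0],[0,0,0]],"gripper":[-1,-1,-1,-1,-1]}'
python3 -m inch '{"dp":[[0.020,-0.0148,0],[0.020,-0.0148,0],[0.020,-0.0148,0],[0.020,-0.0148,0],[0,0,0]],"dr":[[0,0,0.013],[0,0,0.013],[0,0,0.013],[0,0,0],[0,0,0]],"gripper":[-1,-1,-1,-1,-1]}'
python3 - <<'E'
from h import *
s=arm.sense();R=s['tool_rot'];R=np.array(R);print(s['joints'],np.arctan2(R[1,0],R[0,0]))
print(R.T@(np.array([507,-126.7,245])-s['ee_pos']),s['ft_torque'])
E
```

```text
t: 1.35
ee_pos: [441.3, -239.3, 245.0]
tool_rot: [[0.908, 0.418, -0.001], [0.418, -0.908, 0.0], [-0.0, -0.0, -1.0]]
wrist_force: [-0.5, 0.7, 0.3]
grip_width: 85.7
t: 1.77
ee_pos: [493.0, -148.7, 245.3]
tool_rot: [[0.921, 0.389, 0.001], [0.389, -0.921, 0.003], [0.003, -0.002, -1.0]]
wrist_force: [0.8, 0.8, -0.2]
grip_width: 85.0
[ 0.50859711  0.34595627 -0.3620372   1.78548105  0.13646536  1.03414923
 -1.07495891] 0.3994836873298128
[ 21.48762607 -14.8417036    0.35797721] [ 0.05397844 -0.00890824 -0.01729423]
```

```bash
python3 -m inch '{"dp":[[0.0107,-0.0074,0],[0.0107,-0.0074,0],[0,0,0.015],[0,0,0.015],[0,0,0]],"dr":[[0,0,0.007],[0,0,0],[0,0,0],[0,0,0],[0,0,0]],"gripper":[-1,-1,-1,-1,-1]}'
python3 - <<'E'
from h import *
s=arm.sense();R=s['tool_rot'];R=np.array(R);print(np.arctan2(R[1,0],R[0,0]))
print(R.T@(np.array([507,-126.7,150])-s['ee_pos']),s['ft_torque'])
p,d=arm.read_camera('side');cv2.imwrite('pics/s1.png',cv2.resize(p[100:320,150:420,::-1],None,fx=2.5,fy=2.5,interpolation=cv2.INTER_CUBIC))
E
```

```text
t: 2.18
ee_pos: [503.2, -132.2, 212.7]
tool_rot: [[0.926, 0.377, -0.005], [0.377, -0.926, 0.001], [-0.004, -0.003, -1.0]]
wrist_force: [-1.0, -0.7, 0.2]
grip_width: 85.2
0.3862073972330118
[ 5.87319472 -3.53301495 62.72942983] [-0.01855612  0.04437217  0.02612469]
```

View pics/s1.png

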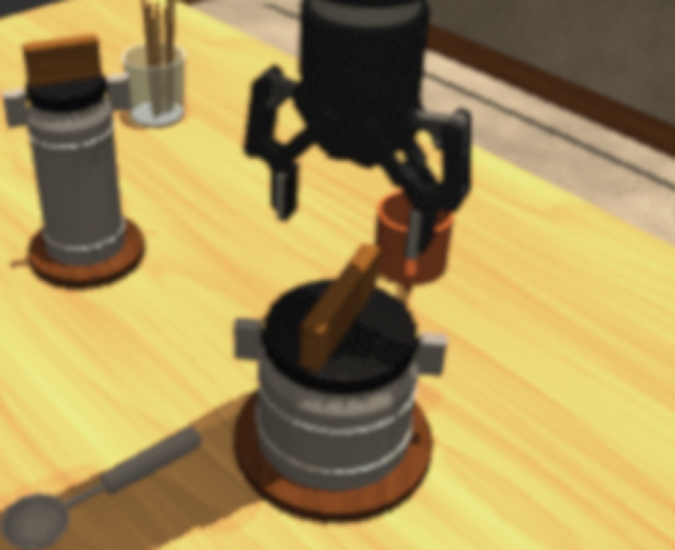

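The open jaws (around (283,190) and (415,225) in this crop) straddle the bar at (340,305), with their opening across the bar. I'll correct the remainder and go down.

```bash
python3 -m inch '{"dp":[[0,0,0.012],[0,0,0.012],[0,0,0],[0,0,0]],"dr":[[0,0,0],[0,0,0],[0,0,0],[0,0,0]],"gripper":[-1,-1,-1,-1]}'
python3 - <<'E'
from h import *
s=arm.sense();R=s['tool_rot'];R=np.array(R);print(np.arctan2(R[1,0],R[0,0]))
print(R.T@(np.array([507,-126.7,150])-s['ee_pos']),s['ft_torque'])
E
```

```text
t: 2.57
ee_pos: [504.7, -132.6, 191.7]
tool_rot: [[0.927, 0.376, -0.001], [0.376, -0.927, 0.0], [-0.0, -0.0, -1.0]]
wrist_force: [0.3, 0.6, 0.5]
grip_width: 85.6
0.3854036961003184
[ 4.3743902  -4.6370551  41.68207156] [0.00937449 0.02346509 0.01604906]
```

```bash
python3 -m inch '{"dp":[[0.0044,-0.0046,0],[0,0,0.014],[0,0,0.014],[0,0,0.013],[0,0,0]],"dr":[[0,0,-0.007],[0,0,0],[0,0,0],[0,0,0],[0,0,0]],"gripper":[-1,-1,-1,-1,-1]}'
python3 -m inch '{"dp":[[0,0,0],[0,0,0]],"dr":[[0,0,0],[0,0,0]],"gripper":[-1,-1]}'
python3 - <<'E'
from h import *
s=arm.sense();R=s['tool_rot'];R=np.array(R);print(np.arctan2(R[1,0],R[0,0]))
print(R.T@(np.array([507,-126.7,150])-s['ee_pos']),s['ft_torque'])
E
```

```text
t: 2.98
ee_pos: [506.6, -125.9, 149.2]
tool_rot: [[0.924, 0.383, -0.002], [0.383, -0.924, 0.001], [-0.002, -0.001, -1.0]]
wrist_force: [0.2, 0.5, -0.3]
grip_width: 85.5
t: 3.15
ee_pos: [507.9, -126.3, 151.4]
tool_rot: [[0.924, 0.383, 0.001], [0.383, -0.924, -0.0], [0.001, 0.001, -1.0]]
wrist_force: [1.1, 0.5, -0.5]
grip_width: 85.5
0.3930542746731731
[-1.02926608  0.03370647  1.40703058] [-0.033708    0.05319452 -0.04987131]
```

Close.

```bash
python3 -m inch '{"dp":[[0,0,0],[0,0,0],[0,0,0],[0,0,0],[0,0,0]],"dr":[[0,0,0],[0,0,0],[0,0,0],[0,0,0],[0,0,0]],"gripper":[1,1,1,1,1]}'
python3 -m inch '{"dp":[[0,0,0],[0,0,0],[0,0,0],[0,0,0],[0,0,0]],"dr":[[0,0,0],[0,0,0],[0,0,0],[0,0,0],[0,0,0]],"gripper":[1,1,1,1,1]}'
python3 - <<'E'
from h import *
s=arm.sense();R=s['tool_rot'];R=np.array(R);print(np.arctan2(R[1,0],R[0,0]))
print(R.T@s['wrist_force'],s['ft_torque'],s['joints'][6])
E
```

```text
t: 3.57
ee_pos: [507.3, -126.5, 150.5]
tool_rot: [[0.924, 0.383, 0.0], [0.383, -0.924, -0.0], [0.0, 0.0, -1.0]]
wrist_force: [0.1, 0.7, -0.5]
grip_width: 25.4
t: 3.98
ee_pos: [507.3, -126.4, 150.5]
tool_rot: [[0.924, 0.383, 0.0], [0.383, -0.924, -0.0], [0.0, 0.0, -1.0]]
wrist_force: [-1.0, 0.1, 4.4]
grip_width: 15.2
0.3928061897112692
[-0.93325839 -0.4598782  -4.38172307] [0.06423767 0.3018331  0.09029928] -1.193851802392409
```

```bash
cat > s.py <<'E'
from h import *
s=arm.sense();R=np.array(s['tool_rot']);print('yaw',np.arctan2(R[1,0],R[0,0]).round(4),'F',np.round(R.T@s['wrist_force'],1),'M',np.round(s['ft_torque'],3),'j7',round(float(s['joints'][6]),3))
E
python3 -m inch '{"dp":[[0,0,0],[0,0,0],[0,0,0],[0,0,0],[0,0,0]],"dr":[[0,0,0.06],[0,0,0.06],[0,0,0.06],[0,0,0.06],[0,0,0.06]],"gripper":[1,1,1,1,1]}'; python3 s.py
python3 -m inch '{"dp":[[0,0,0],[0,0,0],[0,0,0],[0,0,0],[0,0,0]],"dr":[[0,0,0.06],[0,0,0.06],[0,0,0.06],[0,0,0.06],[0,0,0.06]],"gripper":[1,1,1,1,1]}'; python3 s.py
```

```text
t: 4.4
ee_pos: [507.4, -126.9, 150.5]
tool_rot: [[0.996, 0.09, 0.0], [0.09, -0.996, -0.001], [0.0, 0.001, -1.0]]
wrist_force: [-1.0, -1.5, 4.7]
grip_width: 14.9
yaw 0.0898 F [-1.2  1.4 -4.7] M [-0.323  0.193  0.115] j7 -1.443
t: 4.82
ee_pos: [507.3, -127.3, 150.5]
tool_rot: [[0.978, -0.209, 0.0], [-0.209, -0.978, -0.001], [0.001, 0.001, -1.0]]
wrist_force: [-0.5, -1.7, 3.5]
grip_width: 15.0
yaw -0.2105 F [-0.1  1.8 -3.5] M [-0.499  0.228  0.153] j7 -1.689
```

```bash
python3 -m inch '{"dp":[[0,0,0],[0,0,0],[0,0,0],[0,0,0],[0,0,0]],"dr":[[0,0,0.06],[0,0,0.06],[0,0,0.06],[0,0,0.06],[0,0,0.06]],"gripper":[1,1,1,1,1]}'; python3 s.py
python3 -m inch '{"dp":[[0,0,0],[0,0,0],[0,0,0],[0,0,0],[0,0,0]],"dr":[[0,0,0.05],[0,0,0.05],[0,0,0.04],[0,0,0.04],[0,0,0.0]],"gripper":[1,1,1,1,1]}'; python3 s.py
python3 -m inch '{"dp":[[0,0,0],[0,0,0]],"dr":[[0,0,0.03],[0,0,0]],"gripper":[1,1]}'; python3 s.py
```

```text
t: 5.23
ee_pos: [507.2, -127.7, 150.5]
tool_rot: [[0.872, -0.489, 0.0], [-0.489, -0.872, -0.002], [0.001, 0.001, -1.0]]
wrist_force: [-1.8, -3.7, 4.6]
grip_width: 14.8
yaw -0.5108 F [ 0.2  4.1 -4.5] M [-0.838  0.326  0.073] j7 -1.936
t: 5.65
ee_pos: [507.0, -127.9, 150.5]
tool_rot: [[0.771, -0.636, 0.0], [-0.636, -0.771, -0.002], [0.001, 0.001, -1.0]]
wrist_force: [-2.2, -4.9, 4.3]
grip_width: 15.1
yaw -0.6896 F [ 1.4  5.2 -4.3] M [-1.233  0.453  0.021] j7 -2.082
t: 5.82
ee_pos: [507.0, -128.0, 150.5]
tool_rot: [[0.753, -0.658, -0.0], [-0.658, -0.753, -0.002], [0.001, 0.001, -1.0]]
wrist_force: [-1.4, -5.2, 5.2]
grip_width: 15.0
yaw -0.7181 F [ 2.3  4.9 -5.2] M [-1.172  0.436  0.187] j7 -2.106
```

Run:
```python
from h import *
p,d=arm.read_camera('side');q,d=arm.read_camera('top')
f=lambda a:cv2.resize(a[:,:,::-1],(380,380),interpolation=cv2.INTER_CUBIC)
cv2.imwrite('pics/s2.png',np.hstack([f(p[190:300,230:340]),f(q[165:265,263:363])]))
```

```text
(no output)
```

View pics/s2.png

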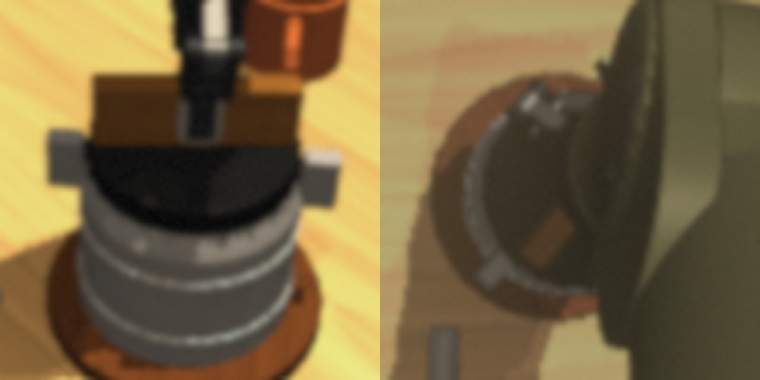

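The bar is held centrally and has followed the jaws: in the side view it spans (93,110) to (300,115), nearly parallel to the line through the ribs. About 0.11 is left.

```bash
python3 -m inch '{"dp":[[0,0,0],[0,0,0],[0,0,0],[0,0,0],[0,0,0]],"dr":[[0,0,0.04],[0,0,0.04],[0,0,0.035],[0,0,0],[0,0,0]],"gripper":[1,1,1,1,1]}'; python3 s.py
python3 - <<'E'
from h import *
p,d=arm.read_camera('side');q,d=arm.read_camera('top')
np.save('pics/s3.npy',p)
f=lambda a:cv2.resize(a[:,:,::-1],(380,380),interpolation=cv2.INTER_CUBIC)
cv2.imwrite('pics/s3.png',np.hstack([f(p[190:300,230:340]),f(q[165:265,263:363])]))
E
```

```text
t: 6.33
ee_pos: [506.9, -128.1, 150.5]
tool_rot: [[0.673, -0.739, -0.0], [-0.739, -0.673, -0.002], [0.001, 0.001, -1.0]]
wrist_force: [-2.0, -5.2, 5.9]
grip_width: 15.3
yaw -0.8322 F [ 2.5  5.  -5.9] M [-1.291  0.569  0.06 ] j7 -2.199
```

View pics/s3.png

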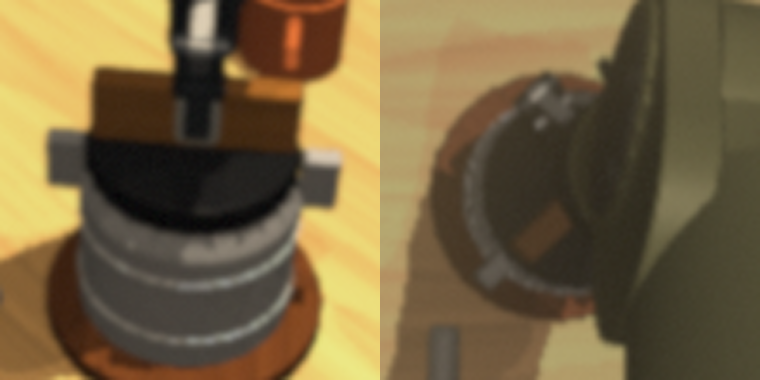

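In the side crop, the bar's lower edge from (93,135) to (300,150) is now parallel to the ribs at (65,158) and (322,180). I'll release, back off and measure unobstructed.

```bash
python3 -m inch '{"dp":[[0,0,0],[0,0,0],[0,0,0],[0,0,0],[0,0,0]],"dr":[[0,0,0],[0,0,0],[0,0,0],[0,0,0],[0,0,0]],"gripper":[-1,-1,-1,-1,-1]}'
python3 -m inch '{"dp":[[0,0,0],[0,0,0],[0,0,0],[0,0,-0.01],[0,0,-0.02]],"dr":[[0,0,0],[0,0,0],[0,0,0],[0,0,0],[0,0,0]],"gripper":[-1,-1,-1,-1,-1]}'; python3 s.py
```

```text
t: 6.85
ee_pos: [507.2, -126.1, 150.1]
tool_rot: [[0.674, -0.739, -0.0], [-0.739, -0.674, 0.0], [-0.0, -0.0, -1.0]]
wrist_force: [0.2, 0.3, -0.7]
grip_width: 74.5
t: 7.27
ee_pos: [506.0, -126.1, 179.3]
tool_rot: [[0.673, -0.739, -0.004], [-0.739, -0.673, 0.001], [-0.003, 0.002, -1.0]]
wrist_force: [0.5, -0.8, 0.3]
grip_width: 85.4
yaw -0.8321 F [ 0.9  0.2 -0.3] M [-0.018  0.026  0.042] j7 -2.2
```

```bash
python3 -m inch '{"dp":[[0,0,-0.02],[0,0,-0.02],[0,0,-0.02],[0,0,-0.02],[0,0,0]],"dr":[[0,0,0],[0,0,0],[0,0,0],[0,0,0],[0,0,0]],"gripper":[-1,-1,-1,-1,-1]}'
python3 -m inch '{"dp":[[0.022,0.02,0],[0.022,0.02,0],[0.022,0.02,0],[0.022,0.02,0],[0.022,0.02,0]],"dr":[[0,0,0],[0,0,0],[0,0,0],[0,0,0],[0,0,0]],"gripper":[-1,-1,-1,-1,-1]}'
python3 -m inch '{"dp":[[0.022,0.02,0],[0.022,0.02,0],[0.022,0.02,0],[0,0,0],[0,0,0]],"dr":[[0,0,0],[0,0,0],[0,0,0],[0,0,0],[0,0,0]],"gripper":[-1,-1,-1,-1,-1]}'
python3 - <<'E'
from h import *
q,d=arm.read_camera('top');o,H=measure(q,d)
for k,v in o.items(): print(k,v)
if len(o['ribs'])==2:
  c=cast('top',[r[1] for r in o['ribs']],123.5);v=c[0]-c[1];print(np.arctan2(v[1],v[0])%np.pi)
cv2.imwrite('pics/t4.png',q[:,:,::-1])
E
```

```text
t: 7.68
ee_pos: [508.9, -126.9, 264.9]
tool_rot: [[0.673, -0.74, 0.007], [-0.74, -0.673, -0.001], [0.006, -0.004, -1.0]]
wrist_force: [0.6, -0.3, 0.6]
grip_width: 85.5
t: 8.1
ee_pos: [507.0, -276.4, 260.5]
tool_rot: [[0.673, -0.739, 0.0], [-0.739, -0.673, 0.0], [-0.0, -0.0, -1.0]]
wrist_force: [-0.3, 0.2, 0.2]
grip_width: 85.3
t: 8.52
ee_pos: [506.3, -366.2, 259.8]
tool_rot: [[0.671, -0.742, -0.001], [-0.742, -0.671, -0.0], [-0.001, 0.001, -1.0]]
wrist_force: [1.7, -0.1, -0.1]
grip_width: 85.3
bar_rect ((507.0619201660156, -126.979248046875), (14.891999244689941, 107.60414123535156), 42.353477478027344)
bar (array([ 506.7781606 , -126.76712485]), np.float64(2.3087989559225752))
ribs [([336, 190, 6, 6, 25], [338.6, 192.4], 123.6), ([289, 232, 9, 8, 40], [293.2, 235.7], 123.0)]
lid ((507.9074401855469, -129.0606689453125), 60.2912483215332)
2.3145575189541927
```

View pics/t4.png

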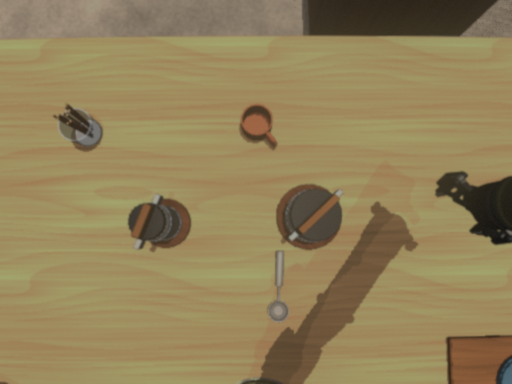

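The bar runs between the ribs at (338,192) and (293,236). It measures 2.309 rad against 2.3145 for the ribs, so they are in line. The tall canister at (150,222) looks the same as at the start.

```bash
python3 -c "
from rig import arm
print(arm.hand_in())"
```

```text
the job is handed in; nothing more can be done
None
```

I gripped the wide canister's bar and turned the lid clockwise about 1.22 rad until the bar lined up with the two ribs. Then I let go, backed away and handed in at about 8.6 s.

- **Alignment:** the last top picture, taken after letting go, puts the bar about 0.006 rad past the rib line. That is about 0.305 on the lid scale, against 0.3 for snug and 0.6 for overtightened.
- **Forces:** the readings I took showed wrist forces under about 9 N throughout, and about 2 N in the last one, with the gripper clear of everything. The tall canister and the other objects look unmoved.
- **Disagreements:** the vertical wrist-torque reading was too noisy (0.02 to 0.19 N m) to confirm the 0.45 N m snug torque, so snugness rests on the measured angle. My lid-circle fit in the last picture was also about 2 mm off from the first one. The bar and rib centres did agree, so I relied on those.

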